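# Shut the pump's drive bay and hold its pressure arm back

### The arm

A 6-joint arm with a two-finger parallel gripper is mounted at the origin on the work surface. World frame = base frame: x ahead of the robot, y to its left, z up, the work surface at z = 0. Lengths are in m, angles in rad, forces in N, time in s.
With the tool pointing down it reaches from about 0.35 to 0.925 m from the base axis. Payload 6.4 kg.
Tool frame: the origin (TCP) lies between the finger pads; the fingertips stand 17 mm ahead of it and the grasp point (between the pads) lies 2 mm behind it; z points along the fingers, x is the direction in which the jaws open and shut, and the axes are right-handed (so a half turn about z gives the same grasp; the last joint's range is limited). The gripper opens to 94 mm and grips with 3 to 60 N. Pads are 16 mm wide; open, the fingers measure 119 mm over their backs; the gripper's body (75 mm by 177 mm) begins 78 mm behind the grasp point.
Start: joints at [1.044, 0.245, 1.558, -0, 1.339, -0.174], TCP at [0.225, 0.61, 0.185] pointing down, gripper open.
Joint ranges: [-3.13, 3.13], [-1.02, 2.26], [0.13, 2.54], [-0.95, 4.09], [0.21, 2.88], [-2.74, 2.74]. Speed limits (rad/s): [2.57, 2.57, 3.14, 3.14, 3.14, 3.14].

### API

Orientations are given as a unit quaternion [w, x, y, z].
In Python, from cell import manip, eyes gives the robot as it stands.
- The arm moves only by the tool servo_tool, never from a script. Its argument "commands" is a list of rows, each a list of 5 numbers: the opening, from -1 (shut) to 1 (fully open), then the shift along the world's x, y, z in m, then the turn about the world's z in degrees. A call has 1 to 20 rows; each row is the pose to reach, as a shift and turn from the pose measured when the call began; what a row does not reach only later rows make up. A row lasts 1/10 s, in which the tool goes at most 50 mm and 8.59 degrees, less where a joint would pass 70% of its speed; a pose out of reach is approached as far as the arm can. A call with a gripper value outside its range is refused whole. The fingers move at their own pace and stop on an object; the grip force is fixed at half the most. Time passes only in rows, so rows that repeat a pose let the fingers close. It gives the time, the measured TCP pose, the force and the opening at its end, in the units of the state.
- manip.get_obs(): the state, without advancing time (a new reading comes with each control period).
- eyes.snapshot(name): name is "scene" or "side" or "wrist"; returns the picture (384x512x3 uint8, red, green, blue); there is no depth.
- eyes.camera_info(name): a dict with "camera_matrix" (3x3 intrinsics, pixels), "view" (4x4, takes a point from world to camera coordinates). Camera axes: x right, y up, looking along -z (the intrinsics and any distortion apply to the point x, -y, -z); pixel columns grow to the right and rows downward; lengths in m; the calibration is good to about 2 mm. A picture is of the moment at which its call begins: read the wrist's pose just before it. camera_info takes no time and is no camera call; for the wrist camera it gives the pose at the moment of the call.
- manip.hand_in(): hands the job in, once; it reports no verdict.
The state is a dict: "time": time; "joint_pos": joint angles; "qvel": joint speeds; "joint_efforts": joint torques, N m; "ee_pos": TCP position; "eef_rot": TCP orientation; "force": force on the tool from outside, world axes, zero at the start; "torque": the same for the moment, N m; "finger_gap": finger opening in m.
Only numpy, scipy, OpenCV 4.12 (cv2) and the standard library are available. Lean on these libraries where they do the work, as an engineer would, in place of code of your own. Each camera call takes 0.05 s, during which the arm holds its last target. There are 200 camera calls.

### The job

Get the pump ready for its tube to be changed: first push the blue bay door shut until it snaps onto its catch, then with the gripper's fingers push the orange paddle of the sprung pressure arm back, away from the robot, past its click, so that the red pointer stands over the green band. Finish while still holding the arm back there with the fingers - it springs forward if let go - with the door still shut and the glassware, jar, spare roller and wrench left where they are.

Things in the scene. Friction and masses are not known exactly. Their poses are not given: they have to be found in the camera images.
- pump: White bench pump with a flat grey deck, fixed to the bench; 186 mm (its x) by 264 mm (its y), deck top 100 mm above the bench. Origin: centre of its underside; x points from its front (robot side) to its back, y to the left, z up. In front of the pressure arm only a low rotor (top 120 mm above the bench) at x -62..-10, y 31..83 mm stands on the deck.
- bay_door (a joint): Angle of the blue door on the right half of the pump's front: 0 = shut on its catch; grows as the free edge swings out towards the robot (counter-clockwise from above), to 1.3 rad; starts at 0.45 to 0.95. Swings freely with slight friction; over the last 0.09 rad the catch resists with up to 5 N at the edge, gives way at 0.03 and draws the door home.
- door_hinge (a point): Foot of the door's vertical hinge axis, at bench height, at x -94, y -130 mm of the pump. The door is 8 mm thick, centred on the hinge axis, and runs 2 to 127 mm from it; it spans heights 6 to 94 mm above the bench. When shut it runs along the pump's +y from the hinge.
- door_face (a point): Point on the door's outer face, 95 mm from the hinge (32 mm inside the free edge), 55 mm above the bench; moves with the door. Push here, square to the door.
- pressure_arm (a joint): Angle of the sprung arm on the deck: 0 = at rest, forward; grows as its free end is pushed back, away from the robot (counter-clockwise from above); end stop 0.55 rad. Spring force at the paddle: 4 N at 0, 7 N at 0.45. A click adds 4.5 N at 0.23, snaps over at 0.30, then takes off up to 3 N until 0.38. It does not lock: let go, the arm springs back to 0.
- pivot (a point): Upright pivot of the pressure arm, at deck height (100 mm above the bench), at x 20, y 105 mm of the pump. At joint angle q the arm runs from it in the direction pump yaw - pi/2 - 0.25 + q. The red pointer at the arm's tip moves over a band painted on the deck: white before the click, green past it (from 0.34 rad).
- paddle (a point): Middle of the front face (the face towards the robot) of the upright orange thumb paddle at the free end of the pressure arm, 125 mm from the pivot, 145 mm above the bench. Paddle: 30 mm wide along the arm, 10 mm thick, from 13 to 66 mm above the deck (113 to 166 mm above the bench). Its face is square to its direction of travel.
- roller_jar: Glass jar, 40 mm diameter, 45 mm high, with black lid, standing at the rear right of the pump's deck. Origin: centre of its underside. Leave alone.
- spare_roller: White roller standing on end, 26 mm diameter, 30 mm high, on the bench before the left half of the pump. Origin: centre of its underside. Leave alone.
- wrench: Steel wrench lying on the bench to the left of the pump. Origin: its underside. Leave alone.
- flask: Conical glass flask, 84 mm wide at its foot, 124 mm high, on the bench to the left. Origin: centre of its underside. Leave alone.
- reagent: Green glass bottle, 72 mm diameter, 160 mm high, on the bench to the right. Origin: centre of its underside. Leave alone.
- beaker: Glass beaker, 70 mm wide, 90 mm high, on the bench to the right. Origin: centre of its underside. Leave alone.
- dish: White ceramic dish, 90 mm wide, 16 mm high, on the bench to the left. Origin: centre of its underside. Leave alone.

How it is judged:
On the way, in this order (a step that is already met when the one before it is completed fails the run):
1. the bay door is shut on its catch, with the pressure arm still forward (value of joint bay_door below 0.02 rad and value of joint pressure_arm below 0.15 rad), for 0.2 s.
2. the fingers push the pressure arm back past its click (value of joint pressure_arm above 0.34 rad and contact force between the fingers and pressure_arm above 2 N), for 0.2 s.
At the end, for the whole second after the job is handed in: The bay door is shut (within 0.02 rad), the pressure arm stands past its click (joint above 0.34 rad, pointer over green) and the gripper's fingers are still pushing it with more than 2 N; every bystander is within 30 mm of where it started (all of step 2 and value of joint bay_door below 0.02 rad and distance of each of roller_jar, spare_roller, wrench, flask, reagent, beaker, dish from where it was at the start of the episode below 0.03 m); the arm keeps its last pose, push and grip.
It fails at once if a bystander is shoved, knocked over or carried off (distance of any of roller_jar, spare_roller, wrench, flask, reagent, beaker, dish from where it was at the start of the episode above 0.03 m).
It also fails if it takes over 45 s, if anything falls off the work surface, if the arm or the gripper's body presses on something with over 40 N, if the wrist force passes 120 N, or if a joint passes its speed limit or range.

## Working session

There is one attempt and no reset: what is moved stays moved. The work goes in short steps, Python scripts to look and compute and a tool call to move; the robot and the scene stay as the last step left them, time stands still between calls to the robot, and variables do not carry over. Pictures are saved under pics/ and viewed, about 8 in all and at most 12, crops included, and the job is handed in when it is done.

Besides the shell and the picture viewer there is one more tool, called after "Emit:" as name(argument=value, ...) on one line, values as JSON. servo_tool: Moves the arm, as the interface text tells. Its arguments: {"type":"object","properties":{"commands":{"type":"array","items":{"type":"array","items":{"type":"number"}}}},"required":["commands"]}

```bash
mkdir -p pics
python3 - <<'E'
from cell import manip, eyes
import cv2, numpy as np
for n in ("scene","side"):
    im=eyes.snapshot(n); cv2.imwrite(f"pics/{n}0.png",cv2.resize(im[:,:,::-1],(800,600),interpolation=cv2.INTER_CUBIC))
    i=eyes.camera_info(n); print(n,{k:(np.round(v,4).tolist() if hasattr(v,'__len__') else v) for k,v in i.items()})
o=manip.get_obs(); print(o)
E
```

```text
scene {'camera_matrix': [[346.4843, 0.0, 252.8233], [0.0, 346.4843, 195.4304], [0.0, 0.0, 1.0]], 'view': [[-0.6531, 0.7572, -0.0068, 0.3296], [-0.4963, -0.4212, 0.7591, 0.1754], [0.572, 0.4992, 0.6509, -1.4971], [0.0, 0.0, 0.0, 1.0]]}
side {'camera_matrix': [[435.3115, 0.0, 255.644], [0.0, 435.3115, 193.186], [0.0, 0.0, 1.0]], 'view': [[0.7064, -0.7078, 0.0016, -0.3817], [0.3818, 0.383, 0.8411, -0.2865], [-0.596, -0.5936, 0.5408, -1.1438], [0.0, 0.0, 0.0, 1.0]]}
{'time': 0.1, 'joint_pos': array([ 1.04391126e+00,  2.45689672e-01,  1.55886242e+00,  2.29477550e-06,
        1.33870607e+00, -1.74102795e-01]), 'qvel': array([ 0.0014657 , -0.00024124, -0.00266241,  0.00072816, -0.00092487,
       -0.00062103]), 'joint_efforts': array([-2.61600535e-04, -4.16913056e+01, -3.15525448e+01,  6.86790165e-02,
        3.09681636e-02, -3.34023480e-05]), 'ee_pos': array([0.22429028, 0.60947846, 0.18430645]), 'eef_rot': array([ 3.49844912e-04,  8.20216321e-01,  5.72052876e-01, -7.55700432e-04]), 'force': array([ 0.2836768 , -0.0834667 , -0.38848441]), 'torque': array([-0.00492337, -0.04773599, -0.01714268]), 'finger_gap': 0.09420939494518023}
```

View pics/scene0.png

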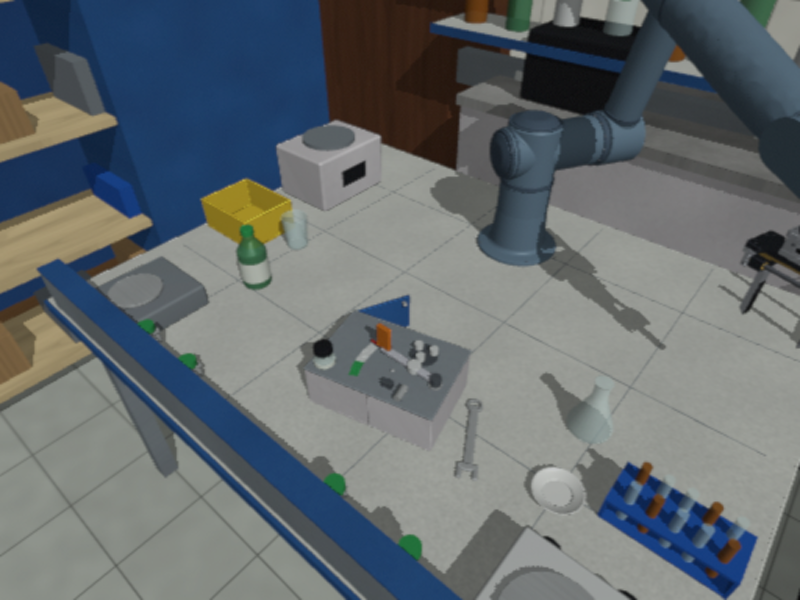

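View pics/side0.png

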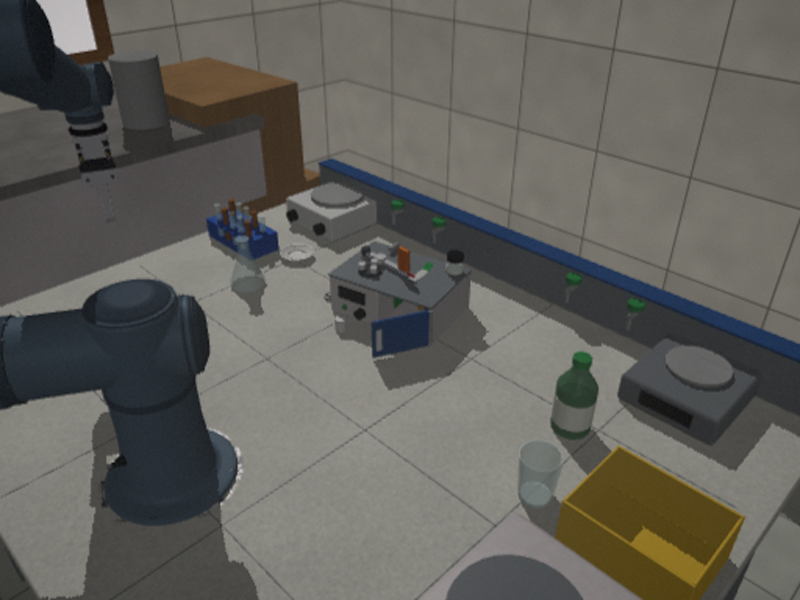

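The scene view shows the pump at about (390,380) of 800x600, with the door ajar at (390,310) and the paddle at (383,335). The side view shows the door front at (400,333) and the paddle at (404,260). I'll zoom in for the corners.

Run:
```python
from cell import manip, eyes
import cv2
for n,(x,y,w,h) in {"scene":(190,180,120,105),"side":(203,150,105,85)}.items():
    im=eyes.snapshot(n)[y:y+h,x:x+w,::-1]; s=6
    im=cv2.resize(im,None,fx=s,fy=s,interpolation=cv2.INTER_CUBIC)
    for k in range(0,w,10): cv2.putText(im,str(x+k),(k*s,8),0,.3,(0,255,255)); cv2.line(im,(k*s,10),(k*s,16),(0,255,255))
    for k in range(0,h,10): cv2.putText(im,str(y+k),(0,k*s+3),0,.3,(0,255,255)); cv2.line(im,(20,k*s),(26,k*s),(0,255,255))
    cv2.imwrite(f"pics/{n}1.png",im)
```

```text
(no output)
```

View pics/scene1.png

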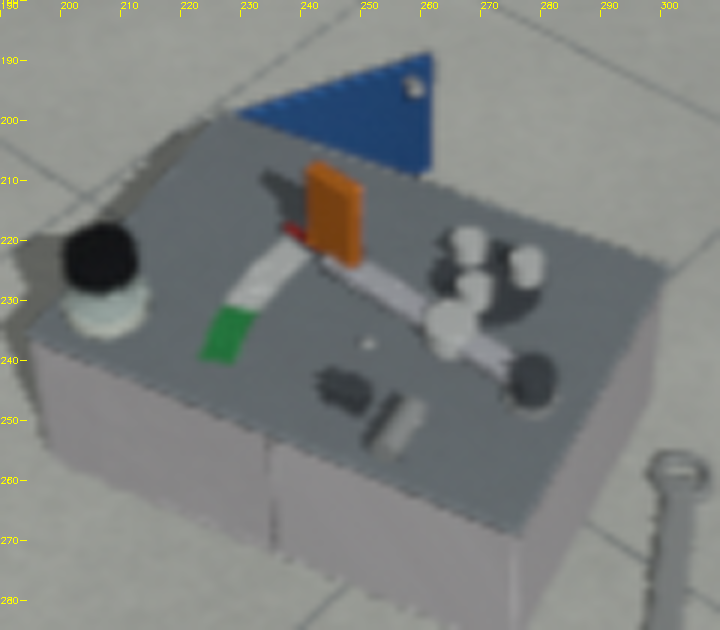

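View pics/side1.png

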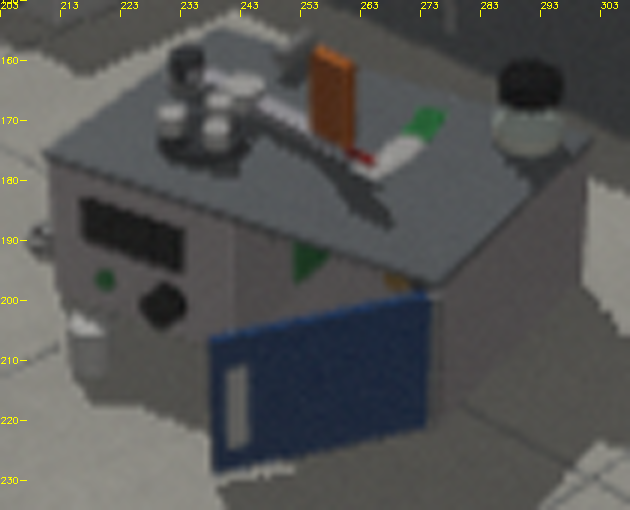

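Both crops show the four deck corners, the door's free edge (scene 262,188; side 237.5,206 to 238,228.5) and the paddle clearly. Next step is to fit the pump pose and door angle.

```bash
cat > h.py <<'E'
import numpy as np
from cell import manip, eyes
def proj(n,P,info={}):
    i=info.setdefault(n,eyes.camera_info(n)); V=i["view"];c=(V[:3,:3]@np.atleast_2d(P).T).T+V[:3,3]
    c=c*[1,-1,-1]; u=(i["camera_matrix"]@c.T).T; return u[:,:2]/u[:,2:]
def W(p,L):
    x,y,a=p[:3];L=np.atleast_2d(L);c,s=np.cos(a),np.sin(a)
    return np.c_[x+c*L[:,0]-s*L[:,1],y+s*L[:,0]+c*L[:,1],L[:,2]]
def door(r,off,z,q): # off: outward (robot side) offset from centre plane
    # direction at q: pump +y turned ccw by q
    d=np.array([-np.sin(q),np.cos(q)]);n=np.array([-np.cos(q),-np.sin(q)])
    return np.r_[np.array([-.094,-.130])+r*d+off*n,z]
def arm(r,off,z,q): # off: forward (robot side)
    t=-np.pi/2-.25+q;d=np.array([np.cos(t),np.sin(t)]);n=np.array([np.sin(t),-np.cos(t)])
    return np.r_[np.array([.02,.105])+r*d+off*n,z]
E
python3 - <<'E'
from h import *
from scipy.optimize import least_squares
C=np.array([[-.093,-.132,.1],[-.093,.132,.1],[.093,.132,.1],[.093,-.132,.1]])
sc=np.array([[228,199],[300.8,224.2],[276.2,269.7],[195,236.3]])-.4
sd=np.array([[275.8,197.2],[210.5,175.8],[238.8,154.7],[301.7,173.3]])-.4
def f(v,full=0):
    p=v[:3];q=v[3]
    D=lambda off,z:W(p,door(.127,off,z,q))
    r=[proj("scene",W(p,C))-sc,proj("side",W(p,C))-sd,
       proj("scene",D(0,.094))-[261.6,188.2],proj("side",D(.004,.094))-[237.3,205.8],proj("side",D(.004,.006))-[238.1,228.4]]
    return np.vstack(r).ravel()
b=min((least_squares(f,[.6,.05,a,.7],loss="soft_l1") for a in (-.6,0,.6)),key=lambda s:s.cost)
p=b.x;print(p.round(4));print(f(p).reshape(-1,2).round(1).tolist())
q=p[3];print("face",W(p,door(.095,.004,.055,q)),W(p,door(.095,.004,.055,0)),"hinge",W(p,[-.094,-.13,0]))
for qa in (0,.3,.45):print("paddle",qa,W(p,arm(.125,.0,.145,qa)).round(4), "front dir",(W(p,arm(.125,.1,.145,qa))-W(p,arm(.125,0,.145,qa))).round(4))
P=W(p,arm(.125,0,.145,0));print(proj("scene",P),proj("side",P))
np.save("p.npy",p)
E
```

```text
[0.6301 0.0914 0.2315 0.9267]
[[-1.5, -1.1], [1.2, -0.1], [-0.0, -1.0], [-1.2, -1.1], [-0.3, -1.4], [-1.2, -1.8], [0.1, -1.8], [-0.1, -2.0], [-0.2, -0.1], [0.1, -0.1], [-0.1, -0.1]]
face [[ 0.47977771 -0.02222878  0.055     ]] [[0.54272133 0.03488528 0.055     ]] hinge [[ 0.56840746 -0.05666373  0.        ]]
paddle 0 [[0.6231 0.0732 0.145 ]] front dir [[-0.1     0.0019  0.    ]]
paddle 0.3 [[0.6602 0.0781 0.145 ]] front dir [[-0.0961 -0.0278  0.    ]]
paddle 0.45 [[0.6777 0.0847 0.145 ]] front dir [[-0.0908 -0.0418  0.    ]]
[[244.95776912 214.16394811]] [[257.67210073 163.34986673]]
```

Run:
```python
from h import *
from scipy.optimize import least_squares
p=np.load("p.npy");o=manip.get_obs();print(o["time"],o["ee_pos"])
# bystander feet, pixels of 800x600 pictures
for k,a,b in (("reagent",(256,284),(573,432)),("beaker",(296,245),(538,498)),("flask",(590,430),(249,285))):
    g=lambda P:np.r_[proj("scene",[*P,0.0])[0]-np.array(a)*.64,proj("side",[*P,0.0])[0]-np.array(b)*.64]
    print(k,least_squares(g,[.5,0]).x.round(3))
h=.012
def tcp(q,e): return W(p,door(.095,e,.055,q))[0]
print("pre",tcp(p[3],.06).round(3),(tcp(p[3],.06)-o["ee_pos"]).round(3))
b=tcp(p[3],.06)
for q in (.9267,.75,.6,.45,.3,.15,.08,.03,0,-.03):print(q,(tcp(q,h)-b).round(3),"turn",round(np.degrees(q-p[3]),1))
```

```text
0.2 [0.22440118 0.60964278 0.18458947]
reagent [ 0.567 -0.417]
beaker [ 0.391 -0.465]
flask [0.451 0.437]
pre [ 0.457 -0.074  0.055] [ 0.233 -0.683 -0.13 ]
0.9267 [0.019 0.044 0.   ] turn 0.0
0.75 [0.025 0.06  0.   ] turn -10.1
0.6 [0.033 0.072 0.   ] turn -18.7
0.45 [0.042 0.083 0.   ] turn -27.3
0.3 [0.053 0.093 0.   ] turn -35.9
0.15 [0.065 0.101 0.   ] turn -44.5
0.08 [0.071 0.104 0.   ] turn -48.5
0.03 [0.075 0.106 0.   ] turn -51.4
0 [0.078 0.107 0.   ] turn -53.1
-0.03 [0.08  0.108 0.   ] turn -54.8
```

Emit:
servo_tool(commands=[[-1, 0.02, -0.05, 0.02, -7], [-1, 0.03, -0.1, 0.02, -14], [-1, 0.05, -0.15, 0.02, -21], [-1, 0.07, -0.2, 0.02, -28], [-1, 0.09, -0.24, 0.02, -35], [-1, 0.1, -0.28, 0.02, -42], [-1, 0.12, -0.33, 0.02, -49], [-1, 0.14, -0.38, 0.02, -56], [-1, 0.15, -0.42, 0.02, -63], [-1, 0.17, -0.47, 0.02, -70], [-1, 0.18, -0.52, 0.02, -77], [-1, 0.2, -0.57, 0.02, -84], [-1, 0.22, -0.62, 0.02, -90], [-1, 0.23, -0.67, 0.02, -93], [-1, 0.235, -0.685, 0.02, -93], [-1, 0.235, -0.685, 0.02, -93], [-1, 0.235, -0.685, 0.02, -93]])

```text
time: 1.9
ee_pos: [0.4591, -0.0754, 0.2043]
eef_rot: [-0.0, 0.979, -0.202, -0.001]
force: [-0.6, 0.9, 0.3]
finger_gap: 0.0005
```

Emit:
servo_tool(commands=[[-1, 0, 0, -0.05, 0], [-1, 0, 0, -0.1, 0], [-1, 0, 0, -0.149, 0], [-1, 0, 0, -0.149, 0], [-1, 0, 0, -0.149, 0]])

```text
time: 2.4
ee_pos: [0.459, -0.0743, 0.0559]
eef_rot: [-0.001, 0.98, -0.201, -0.001]
force: [0.2, -0.0, 1.2]
finger_gap: 0.0003
```

Run:
```python
from cell import eyes
import cv2,numpy as np
a=eyes.snapshot("side")[130:250,170:320,::-1]
cv2.imwrite("pics/d1.png",cv2.resize(a,None,fx=5,fy=5,interpolation=cv2.INTER_CUBIC))
```

```text
(no output)
```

View pics/d1.png

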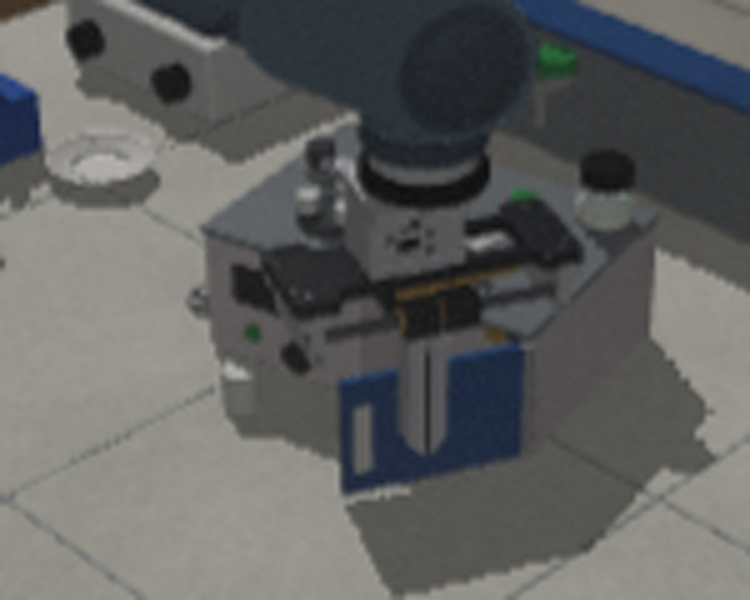

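The fingers stand squarely in front of the door with the jaw line parallel to it, about 40 mm clear (fingertips at 425,450). Now I'll push along the arc.

Emit:
servo_tool(commands=[[-1, 0.008, 0.022, 0, 0], [-1, 0.017, 0.044, 0, 0], [-1, 0.02, 0.052, 0, -5], [-1, 0.023, 0.06, 0, -10], [-1, 0.027, 0.066, 0, -14], [-1, 0.031, 0.072, 0, -19], [-1, 0.035, 0.078, 0, -23], [-1, 0.04, 0.083, 0, -27], [-1, 0.045, 0.088, 0, -32], [-1, 0.051, 0.093, 0, -36], [-1, 0.057, 0.097, 0, -40], [-1, 0.063, 0.101, 0, -44], [-1, 0.066, 0.102, 0, -46], [-1, 0.069, 0.104, 0, -48], [-1, 0.069, 0.104, 0, -48]])

```text
time: 3.95
ee_pos: [0.5325, 0.0287, 0.0617]
eef_rot: [-0.001, 0.813, -0.582, 0.004]
force: [0.0, 0.5, 0.3]
finger_gap: 0.0002
```

Emit:
servo_tool(commands=[[-1, 0.002, 0.001, 0, -2], [-1, 0.004, 0.002, 0, -3], [-1, 0.006, 0.002, 0, -5], [-1, 0.008, 0.003, 0, -5], [-1, 0.008, 0.003, 0, -5]])

```text
time: 4.45
ee_pos: [0.5333, 0.0304, 0.0629]
eef_rot: [0.006, 0.788, -0.616, -0.003]
force: [-28.8, -8.2, 19.1]
finger_gap: 0.0004
```

Emit:
servo_tool(commands=[[-1, -0.03, -0.007, 0, 0], [-1, -0.07, -0.016, 0.02, 0], [-1, -0.1, -0.023, 0.07, 0], [-1, -0.1, -0.023, 0.12, 0], [-1, -0.1, -0.023, 0.12, 0]])

```text
time: 4.95
ee_pos: [0.4375, 0.0065, 0.1922]
eef_rot: [0.003, 0.788, -0.615, 0.005]
force: [1.4, 0.1, 0.7]
finger_gap: 0.0005
```

Run:
```python
from cell import eyes
import cv2,numpy as np
a=eyes.snapshot("side")[130:250,170:320,::-1];b=eyes.snapshot("scene")[170:290,180:310,::-1]
z=lambda i,s:cv2.resize(i,(400,int(400*i.shape[0]/i.shape[1])),interpolation=cv2.INTER_CUBIC)
A,B=z(a,0),z(b,0);H=max(len(A),len(B))
cv2.imwrite("pics/d2.png",np.hstack([np.pad(k,((0,H-len(k)),(0,0),(0,0))) for k in(A,B)]))
```

```text
(no output)
```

View pics/d2.png

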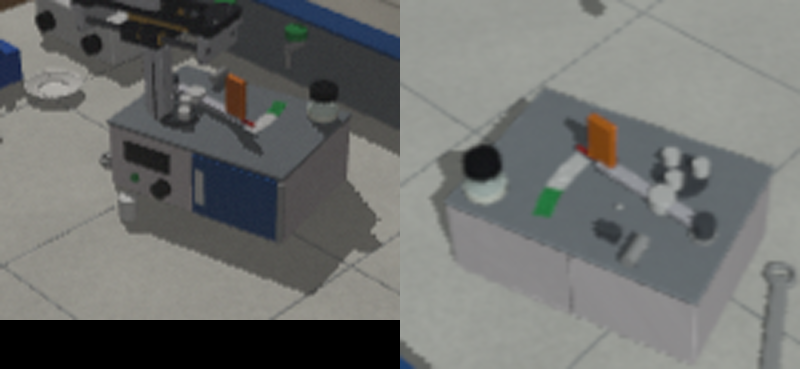

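The door is shut flush in both views, and the paddle is still forward with the pointer over white. Next: stand the fingers in front of the paddle.

Emit:
servo_tool(commands=[[-1, 0.045, 0.022, 0, -7], [-1, 0.09, 0.045, 0, -15], [-1, 0.135, 0.067, 0, -15], [-1, 0.135, 0.067, -0.025, -15], [-1, 0.135, 0.067, -0.047, -15], [-1, 0.135, 0.067, -0.047, -15], [-1, 0.135, 0.067, -0.047, -15]])

```text
time: 5.75
ee_pos: [0.5702, 0.0742, 0.1396]
eef_rot: [-0.005, -0.701, 0.713, -0.0]
force: [0.7, 0.1, 0.6]
finger_gap: 0.0002
```

Emit:
servo_tool(commands=[[-1, 0.02, 0, 0, 0], [-1, 0.035, 0, 0, 0], [-1, 0.042, 0, 0, 0], [-1, 0.046, 0, 0, 2], [-1, 0.05, 0, 0, 4], [-1, 0.05, 0, 0, 4], [-1, 0.05, 0, 0, 4]])

```text
time: 6.45
ee_pos: [0.6198, 0.0739, 0.1406]
eef_rot: [0.005, 0.726, -0.688, 0.001]
force: [-4.6, -1.4, 3.6]
finger_gap: 0.0002
```

Emit:
servo_tool(commands=[[-1, 0.008, 0, 0, 3], [-1, 0.016, 0, 0, 7], [-1, 0.022, 0.001, 0, 10], [-1, 0.028, 0.002, 0, 13], [-1, 0.034, 0.003, 0, 16], [-1, 0.04, 0.005, 0, 18], [-1, 0.045, 0.006, 0, 20], [-1, 0.049, 0.007, 0, 21], [-1, 0.049, 0.007, 0, 21], [-1, 0.049, 0.007, 0, 21], [-1, 0.049, 0.007, 0, 21]])

```text
time: 7.55
ee_pos: [0.6666, 0.0815, 0.1404]
eef_rot: [0.006, 0.839, -0.544, -0.001]
force: [-9.0, -0.7, 4.0]
finger_gap: 0.0005
```

Run:
```python
from cell import eyes,manip
import cv2,numpy as np
print({k:np.round(v,3) for k,v in manip.get_obs().items() if k in("time","force","ee_pos")})
a=eyes.snapshot("side")[130:250,170:320,::-1];b=eyes.snapshot("scene")[170:290,180:310,::-1]
z=lambda i,s:cv2.resize(i,(400,int(400*i.shape[0]/i.shape[1])),interpolation=cv2.INTER_CUBIC)
A,B=z(a,0),z(b,0);H=max(len(A),len(B))
cv2.imwrite("pics/d3.png",np.hstack([np.pad(k,((0,H-len(k)),(0,0),(0,0))) for k in(A,B)]))
```

```text
{'time': np.float64(7.55), 'ee_pos': array([0.667, 0.081, 0.14 ]), 'force': array([-8.963, -0.698,  4.027])}
```

View pics/d3.png

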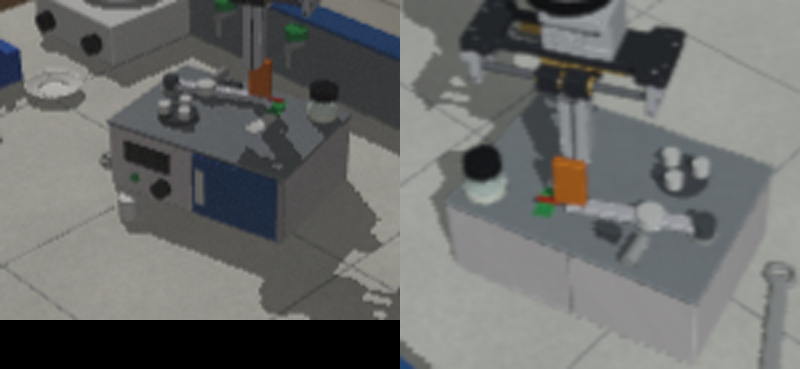

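The pointer (545,199) stands mid-green, the fingers are on the paddle at about 9 N, the door is flush and nothing else has moved. The arm keeps its last target, so I'm doing one final force check and handing in.

Run:
```python
from h import *
eyes.snapshot("side");eyes.snapshot("side")
o=manip.get_obs();print(o["time"],o["force"].round(1),o["ee_pos"].round(4))
print(manip.hand_in())
```

```text
7.75 [-8.3 -0.7  4.3] [0.6666 0.0814 0.1404]
the job is handed in; nothing more can be done
None
```

I pushed the bay door shut with closed fingers, then pushed the orange paddle back past its click. I handed in at 7.75 s with the fingers still holding the pressure arm there.

- **Door:** it pressed against its stop at about 30 N, well over the 5 N catch, and looked flush in both fixed cameras after the door push and again after the paddle push. I did not measure its angle directly.
- **Pressure arm:** the red pointer stood about the middle of the green band. From the tool position I estimate about 0.45 rad.
- **Holding force:** about 9 N on the tool just before hand-in, with the position steady. About 8 N of that is along the push; the rest is an unexplained 4 N upward, probably friction at the paddle.
- **Bystanders:** the fingers touched only the door and the paddle. The jar, spare roller, wrench and dish looked unmoved in the last crops. The flask, reagent bottle and beaker were outside those crops, so I did not check them again.
- **Disagreements:** the fitted pump pose left 1 to 2 pixels of error in image height (a few mm). The tool also rose about 7 mm while pushing the door, with 19 N upward at the stop. Neither seemed to affect the result.

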